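# Clamp the lower mould half, seat the upper half on its dowels and hold it pressed

### The job

Close the plaster mould: wind the vise crank clockwise until the jaw has the lower half clamped tight, then lift the upper half off its drying board, without dropping it, and set it, notch over notch, on the two brass dowels of the lower half until the halves meet flush. Finish while still holding it: keep the upper half pressed down on the lower one with a firm push of about 15 N (at least 10 N), and do not knock the cup, the putty knife or the jar about.

Things in the scene. Friction and masses are not known exactly. Their poses are not given: they have to be found in the camera images.
- vise: grey machine vise, fixed, origin at bench level under the clamping place; x along the screw from the crank end (nearest the robot) to the fixed jaw, z up. Fixed jaw face at x = 30 mm, jaws 106 mm wide, tops 112 mm over the bench. Body x = -132 to 72 mm, 100 mm wide, ears to y = +/-84 mm; bearing block at the crank end, 110 mm high. Two parallels carry the lower half, its underside 85 mm up
- crank (a joint): turn of the vise crank (rad), grows clockwise seen from the crank end; 0 = knob straight above the screw axis. Starts at 0 to 3. Jaw moves 8 mm per turn, bears on the mould from about 7.0; the crank comes up hard, fully tight, at about 7.25. Even drag of 0.2 N m (some 4.5 N at the knob); stays where it is left
- knob (a point): centre of the crank's black knob, a cylinder 22 mm across, 40 mm long, axis along the vise's x. At crank angle c it lies at x = -178, y = -45 sin(c), z = 90 + 45 cos(c) mm in the vise frame. It spins freely on its spindle, so a gripper can keep its direction while the crank goes round
- jaw: moving jaw of the vise, between crank and mould, 41 mm thick; origin at bench level below the middle of its clamping face, x as the vise's x. It moves in +x and pushes the lower half against the fixed jaw; its face is then at x = -30 mm in the vise frame
- lower: lower mould half, white plaster 60 (x) by 120 (y) by 40 mm (z), 0.33 to 0.55 kg, origin at its centre (half-way up). Loose at first: the jaw pushes it up to 4 mm in +x and squares it. Two brass dowels at x = 0, y = +34 and -46 mm, 10 mm across, stand 15 mm above its top face (last 6 mm tapered to 5 mm). Notch 16 mm wide, 10 mm deep in its +y end; top face 13 mm above the jaws
- upper: upper mould half, white plaster 60 (x) by 120 (y) by 40 mm (z), 0.28 to 0.47 kg, origin at its centre (half-way up), lying right way up, underside 32 mm over the bench. Dowel holes right through, 12 mm across, at x = 0, y = +34 and -46 mm; pouring hole 26 mm across at y = -5 mm; notch 16 by 10 mm in its +y end. Fully home its origin is 40 mm above that of the lower half, axes alike
- dry_board: fixed plywood drying board 160 by 190 mm and 12 mm thick with two battens (18 mm wide, 20 mm high, along x, at y = +/-44 mm) on which the upper half lies. Origin at bench level under its centre
- mix_cup: bystander: white plaster mixing cup, 90 mm across, 95 mm high, origin under its centre
- putty_knife: bystander: putty knife lying on the bench, wooden handle
- jar: bystander: grey jar with white lid, 72 mm across, 85 mm high, origin under its centre
Mind the look-alikes: they are no part of the job. Leave any black or brown look-alike of the upper alone.

How it is judged (in metres and radians):
On the way, in this order (a step that is already met when the one before it is completed fails the run):
1. the lower half is clamped tight in the vise, square to the jaws (contact force between jaw and lower above 50 N and angle between the x axis of lower and the x axis of vise, either way round below 0.03 rad), for 0.2 s.
2. the upper half is down on the dowels, flush on the lower half (horizontal distance between upper and lower below 0.003 m and z of upper in the frame of lower between 0.036 and 0.042 m and angle between the z axis of upper and the z axis of lower, either way round below 0.04 rad), for 0.2 s.
At the end, for the whole second after the job is handed in: Jaw bears on the lower half with over 50 N, square within 0.03 rad; upper half on the dowels, flush within 2 mm and 3 mm sideways, level within 0.04 rad, turned alike within 0.05 rad, at rest, and the gripper, still on it, presses it on the lower half: over 10 N between the halves (all of step 1 and all of step 2 and angle between the x axis of upper and the x axis of lower, either way round below 0.05 rad and contact force between upper and lower above 10 N and contact force between the fingers and upper above 2 N and linear speed of upper below 0.02 m/s); the arm keeps its last pose, push and grip.
It fails at once if the upper half is dropped (falls free of the robot faster than 0.6 m/s) (linear speed of upper above 0.6 m/s and contact force between each of the arm, the fingers and upper below 0.1 N).
It fails at once if the cup is moved by more than 4 cm (distance of mix_cup from where it was at the start of the episode above 0.04 m).
It fails at once if the putty knife is moved by more than 4 cm (distance of putty_knife from where it was at the start of the episode above 0.04 m).
It fails at once if the jar is moved by more than 4 cm (distance of jar from where it was at the start of the episode above 0.04 m).
It also fails if it takes over 67 s, if anything falls off the work surface, if the arm or the gripper's body presses on something with over 40 N, if the wrist force passes 120 N, or if a joint passes its speed limit or range.

### The arm

A 6-joint arm with a two-finger parallel gripper is mounted at the origin on the work surface. World frame = base frame: x ahead of the robot, y to its left, z up, the work surface at z = 0. Lengths are in mm, angles in rad, forces in N, time in s.
With the tool pointing down it reaches from about 300 to 775 mm from the base axis. Payload 14.6 kg.
Tool frame: the origin (TCP) lies on the mounting face of the last link; the fingertips stand 199 mm ahead of it and the grasp point (between the pads) lies 180 mm ahead of it; z points along the fingers, y is the line along which they close (so a half turn about z gives the same grasp; the last joint's range is limited). The gripper opens to 94 mm and grips with 3 to 60 N. Pads are 16 mm wide; open, the fingers measure 119 mm over their backs; the gripper's body (75 mm by 177 mm) begins 78 mm behind the grasp point.
Start: joints at [1.265, 0.3, 1.521, -0, 1.321, -0.067], TCP at [130.094, 534.384, 404.646] pointing down, gripper open.
Joint ranges: [-3.03, 3.03], [-0.79, 2.21], [0.23, 2.52], [-1.04, 4.18], [0, 3.07], [-2.55, 2.55]. Speed limits (rad/s): [2.22, 2.22, 2.57, 3.14, 3.14, 3.14].

### API

Orientations are given as [roll, pitch, yaw] about the fixed x, y, z axes, in that order (R = Rz(yaw) Ry(pitch) Rx(roll)).
In Python, from cell import manip gives the robot as it stands. The module is installed in compiled form; this text tells all that it offers.
- The arm moves only by the shell command python3 -m creep 'ROWS' [FORCE]. ROWS is a JSON object of lists of equal length, an entry for each row: "slide": the shift along the world's x, y, z in cm, a list of three; "turn": the turn about the world's z in rad; "claw": the opening, from 0 (shut) to 1 (fully open). A call has 1 to 8 rows; each row shifts and turns the commanded pose from where the row before left it; what a row does not reach is not made up. A row lasts 1/8 s, in which the tool goes at most 62.5 mm and 10.7 degrees, less where a joint would pass 70% of its speed; a pose out of reach is approached as far as the arm can. A call with a gripper value outside its range is refused whole. The fingers move at their own pace and stop on an object; FORCE is the grip in N (left out, the last holds). Time passes only in rows, so rows that do not move let the fingers close. It gives the time, the measured TCP pose, the force, the opening and the grip force at its end, in the units of the state.
- manip.read_state(): the state, without advancing time (a new reading comes with each control period).
- manip.camera(name): name is "scene" or "top" or "wrist"; returns (picture, depth): 384x512x3 uint8, red, green, blue; 384x512 float32, mm along the optical axis (not along the pixel's ray), 0 where there is no reading.
- manip.calibration(name): a dict with "intrinsics" (3x3 intrinsics, pixels), "pose" (4x4, takes a point from camera to world coordinates). Camera axes: x right, y up, looking along -z (the intrinsics and any distortion apply to the point x, -y, -z); pixel columns grow to the right and rows downward; lengths in mm; the calibration is good to about 2 mm. A picture is of the moment at which its call begins: read the wrist's pose just before it. calibration takes no time and is no camera call; for the wrist camera it gives the pose at the moment of the call.
- manip.sign_off(): hands the job in; it is judged then, once.
Trained networks look in the newest picture that a camera, given by its name, has taken for a name from the list of things; names that differ only in an ending like _2 or _b are one class to them, and where a whole thing is asked for, a point or a joint stands for the part that bears it (a point fixed in the world has none). Each returns a list of dicts, best first, with "score" (0 to 1); they miss things now and then, are a little off and sometimes report something else, mostly with a low value. They report only what shows in the picture. A call takes as long as a camera call. They do not tell look-alikes from the thing itself.
- manip.cut_out(query, camera): "mask" (384x512 bool, what is visible of it) and "position" ([column, row] in pixels, amid what is visible of it).
The state is a dict: "clock": time; "joints": joint angles; "qd": joint speeds; "effort": joint torques, N m; "eef_pos": TCP position; "eef_rot": TCP orientation; "wrist_force": force on the tool from outside, world axes, zero at the start; "moment": the same for the moment, N m; "finger_gap": finger opening in mm; "finger_force": force on a finger pad.
Only numpy, scipy, OpenCV 4.12 (cv2) and the standard library are available. Lean on these libraries where they do the work, as an engineer would, in place of code of your own. Each camera call takes 0.05 s, during which the arm holds its last target. There are 200 camera calls.

## Working session

There is one attempt and no reset: what is moved stays moved. The work goes in short steps, Python scripts to look and compute and a shell command to move; the robot and the scene stay as the last step left them, time stands still between calls to the robot, and variables do not carry over. Pictures are saved under pics/ and viewed, at most 10 in all, crops included, and the job is handed in when it is done.

```bash
mkdir -p pics; cat > h.py <<'E'
import numpy as np, cv2
from cell import manip
def cloud(name):
    im,d=manip.camera(name); c=manip.calibration(name); return im,d,c,pts(d,c)
def pts(d,c):
    K=c["intrinsics"]; P=np.array(c["pose"]); h,w=d.shape
    u,v=np.meshgrid(np.arange(w),np.arange(h))
    p=np.stack([(u-K[0][2])*d/K[0][0],-(v-K[1][2])*d/K[1][1],-d],-1)
    return p@P[:3,:3].T+P[:3,3]
def save(n,im): cv2.imwrite('pics/'+n,im[:,:,::-1])
E
python3 - <<'E'
from h import *
s=manip.read_state(); print({k:np.round(v,3) for k,v in s.items()})
a=[]
for n in("scene","top"):
    im,d,c,p=cloud(n); np.savez(n,im=im,d=d,p=p); a.append(im)
    print(n,{k:(np.round(v,2).tolist()) for k,v in c.items()})
    for q in("vise","knob","jaw","lower","upper","dry_board","mix_cup","putty_knife","jar"):
        for r in manip.cut_out(q,n)[:3]:
            m=r["mask"]&(d>0); P=p[m]
            print(q,round(r["score"],2),np.round(r["position"]),m.sum(),np.round(np.median(P,0)) if len(P) else 0, np.round(P.min(0)),np.round(P.max(0)))
save("s.png",a[0]);save("t.png",a[1])
E
```

```text
{'clock': np.float64(0.0), 'joints': array([ 1.265,  0.3  ,  1.522, -0.   ,  1.321, -0.067]), 'qd': array([ 0.   , -0.   ,  0.001,  0.   , -0.001,  0.002]), 'effort': array([-2.0000e-03, -5.3180e+01, -3.5275e+01,  7.1000e-02,  2.4000e-02,
       -0.0000e+00]), 'eef_pos': array([130.079, 534.363, 404.088]), 'eef_rot': array([-3.14 , -0.   ,  2.903]), 'wrist_force': array([-0.212, -0.758, -0.097]), 'moment': array([0.029, 0.016, 0.02 ]), 'finger_force': np.float64(0.0), 'finger_gap': np.float64(94.299)}
scene {'intrinsics': [[413.36, 0.0, 255.92], [0.0, 413.36, 195.03], [0.0, 0.0, 1.0]], 'pose': [[0.8, -0.36, 0.48, 1192.65], [0.6, 0.46, -0.65, -922.38], [0.01, 0.81, 0.59, 908.05], [0.0, 0.0, 0.0, 1.0]]}
vise 0.84 [291. 203.] 2264 [627.  42.  69.] [407.  -6.  -4.] [736. 300. 124.]
knob 0.65 [255. 197.] 75 [489.  19.  54.] [444.  10.  -4.] [512.  95.  64.]
jaw 0.77 [289. 192.] 322 [606.  45. 109.] [493.  17.   3.] [639. 225. 125.]
lower 0.76 [304. 189.] 584 [657.  78. 119.] [517.  27.  -5.] [696. 328. 141.]
lower 0.32 [309. 158.] 217 [485. 449.   2.] [431. 302.  -4.] [552. 512.  22.]
upp
[... 1275 characters left out ...]
 -5.] [ 548. -424.   47.]
upper 0.82 [289. 253.] 731 [ 328. -135.   40.] [ 270. -192.   -6.] [393. -78.  48.]
upper 0.6 [335. 188.] 800 [ 509. -278.   71.] [ 475. -355.    8.] [ 547. -218.   80.]
dry_board 0.94 [335. 193.] 2200 [ 495. -283.   13.] [ 422. -390.   -4.] [ 596. -182.   76.]
dry_board 0.57 [133. 146.] 546 [662. 347.  82.] [633. 321.   1.] [698. 389.  93.]
dry_board 0.41 [219. 160.] 561 [594.  77. 111.] [566.  23.  25.] [632. 141. 119.]
mix_cup 0.79 [302. 126.] 768 [ 722. -188.   35.] [ 664. -242.   -6.] [ 757. -140.  101.]
putty_knife 0.97 [107. 207.] 845 [485. 451.   5.] [426. 258.  -5.] [571. 525.  29.]
jar 0.63 [134. 147.] 539 [662. 346.  82.] [633. 321.   1.] [719. 400.  93.]
```

```bash
sleep 1
```

```text
(no output)
```

View pics/s.png

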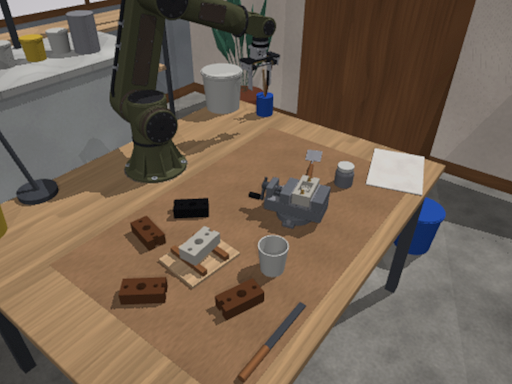

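View pics/t.png

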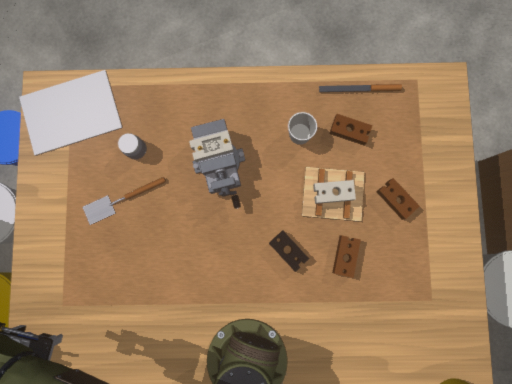

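Scene: white upper half on its board at top-view pixel (335,190); vise at (218,165), knob (235,202); look-alikes are black/brown. Moving near the vise for a wrist view.

```bash
python3 - <<'E'
from h import *
c=manip.calibration("wrist"); print(np.round(c["pose"],2).tolist(),np.round(c["intrinsics"]).tolist())
t=np.load("top.npz"); p=t["p"];
def rect(m):
    q=p[m][:,:2].astype(np.float32); return cv2.minAreaRect(q)
x,y,z=p[...,0],p[...,1],p[...,2]
print("upper",rect((abs(x-510)<90)&(abs(y+285)<100)&(z>62)&(z<85)))
print("lowertop",rect((abs(x-655)<70)&(abs(y-85)<90)&(z>121)&(z<131)))
print("visetops",rect((abs(x-640)<100)&(abs(y-85)<90)&(z>105)&(z<119)))
E
python3 -m creep '{"slide":[[6,-6,3],[6,-6,3],[5.5,-6,3],[5.5,-6,3],[5,-6,0],[5,-6,0],[5,-6,0],[4,-4,0]],"turn":[0,0,0,0,0,0,0,0],"claw":[1,1,1,1,1,1,1,1]}'
```

```text
[[0.24, -0.93, -0.28, 48.39], [0.97, 0.23, 0.07, 554.45], [-0.0, -0.28, 0.96, 386.17], [0.0, 0.0, 0.0, 1.0]] [[326.0, 0.0, 250.0], [0.0, 326.0, 195.0], [0.0, 0.0, 1.0]]
upper ((509.1322937011719, -279.06170654296875), (60.5947380065918, 120.63871002197266), 4.046600341796875)
lowertop ((648.1392211914062, 94.72953796386719), (62.25829315185547, 120.17255401611328), 14.289535522460938)
visetops ((626.7058715820312, 89.23583984375), (193.44790649414062, 120.2039566040039), 14.505308151245117)
clock: 2.0
eef_pos: [453.6, 178.6, 489.9]
eef_rot: [3.141, 0.001, 2.902]
wrist_force: [1.2, 1.0, -0.3]
finger_gap: 94.0
finger_force: 0.0
```

```bash
python3 -m creep '{"slide":[[5,-3,0],[5,-3,0],[3,-3,-1],[0,-1,-1],[0,0,0]],"turn":[0.12,0.12,0.12,0.12,0],"claw":[1,1,1,1,1]}'
cat > w.py <<'E'
from h import *
import sys
n=sys.argv[1]
im,d,c,p=cloud("wrist"); np.savez(n,im=im,d=d,p=p,K=c["intrinsics"],P=c["pose"]); save(n+".png",im)
for q in sys.argv[2:]:
    for r in manip.cut_out(q,"wrist")[:2]:
        m=r["mask"]&(d>0); Q=p[m]
        print(q,round(r["score"],2),np.round(r["position"]),m.sum(),np.round(np.median(Q,0)),np.round(Q.min(0)),np.round(Q.max(0)))
        np.save(n+"_"+q,m)
E
python3 w.py w1 knob lower jaw
```

```text
clock: 2.62
eef_pos: [582.9, 79.9, 468.7]
eef_rot: [3.141, -0.002, -2.902]
wrist_force: [-0.3, 0.7, 0.3]
finger_gap: 93.9
finger_force: 0.0
knob 0.91 [228.  77.] 698 [485.  28.  62.] [464.  15.  53.] [505.  42.  66.]
lower 0.76 [250. 236.] 6485 [646.  96. 127.] [604.  20.   2.] [727. 201. 144.]
lower 0.73 [33. 56.] 6049 [ 516. -211.   14.] [ 442. -247.    2.] [ 597. -178.   37.]
jaw 0.87 [247. 192.] 4212 [594.  78. 114.] [567.  20.  10.] [651. 146. 117.]
```

```bash
python3 - <<'E'
from h import *
t=np.load("w1.npz"); p=t["p"]; x,y,z=p[...,0],p[...,1],p[...,2]
k=np.load("w1_knob.npy")
def rect(m):
    m=cv2.morphologyEx(m.astype(np.uint8),cv2.MORPH_OPEN,np.ones((3,3)))>0
    q=p[m][:,:2].astype(np.float32); return np.round(np.array(sum([list(r) if hasattr(r,'__len__') else [r] for r in cv2.minAreaRect(q)],[])),1),m.sum()
near=(abs(x-640)<110)&(abs(y-85)<90)
lt=near&(z>121)&(z<131); print("lower",rect(lt), np.median(z[lt]))
j=near&(z>105)&(z<118); 
n,l,s,ce=cv2.connectedComponentsWithStats(j.astype(np.uint8))
for i in range(1,n):
    if s[i,4]>300: print("tops",s[i],rect(l==i),np.median(z[l==i]))
for th in (14.3,):
    a=np.radians(th); 
    K=p[k]; u=K[:,0]*np.cos(a)+K[:,1]*np.sin(a); v=-K[:,0]*np.sin(a)+K[:,1]*np.cos(a)
    print("knob u,v",np.percentile(u,[1,50,99]),np.percentile(v,[1,50,99]),np.percentile(K[:,2],[50,95,99]))
E
```

```text
lower (array([649.5,  97. ,  61.3, 120.5,  14.4]), np.int64(4013)) 127.27312526557358
tops [ 210  121   69   24 1169] (array([536.2,  63.3,  22.7,  71. ,  13.7]), np.int64(1167)) 112.05162075347397
tops [ 195  169  110   48 4150] (array([596.7,  83.2,  50.6, 119.4,  14.6]), np.int64(4109)) 113.94635698423448
tops [219 229  53  29 934] (array([653.8,  92.9,  33.4,  58.2,  14.6]), np.int64(864)) 113.68168875515545
tops [ 200  270   91   27 2357] (array([705. , 105.1,  36.2, 106.2,  13.7]), np.int64(2353)) 114.36431112711472
knob u,v [457.25270377 476.51519415 496.83320245] [-103.36395202  -92.03625119  -82.2917379 ] [62.33422058 64.53327546 65.15123928]
```

View pics/w1.png

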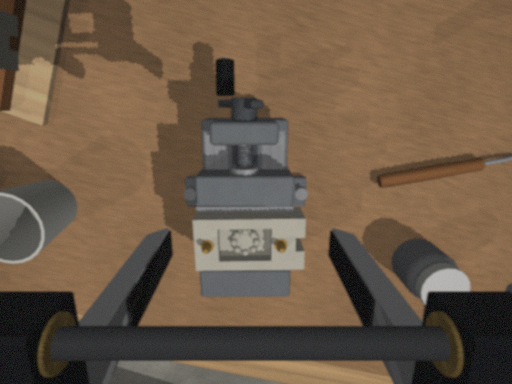

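```bash
python3 -m creep '{"slide":[[-5,-2.6,0],[-5.1,-2.6,0],[0,0,-5],[0,0,-5],[0,0,-5],[0,0,-4],[0,0,0]],"turn":[0,0,0,0,0,0,0],"claw":[1,1,1,0.6,0.6,0.6,0.6]}'; python3 w.py w2 knob
```

```text
clock: 3.7
eef_pos: [481.3, 29.0, 278.2]
eef_rot: [3.141, -0.004, -2.901]
wrist_force: [-0.2, -0.4, 0.5]
finger_gap: 58.2
finger_force: 0.0
knob 0.59 [247. 234.] 1881 [483.  26.  63.] [464.  12.  48.] [507.  40.  67.]
```

```bash
python3 - <<'E'
from h import *
t=np.load("w2.npz"); p=t["p"]; k=np.load("w2_knob.npy")&(t["d"]>0)
q=p[k]; print(cv2.minAreaRect(q[:,:2].astype(np.float32)),np.percentile(q[:,2],[5,50,95,99]))
E
```

```text
((485.14483642578125, 26.66193389892578), (41.25931167602539, 21.720537185668945), 12.676444053649902) [55.69045123 63.42058095 65.64528725 66.20850363]
```

```bash
python3 -m creep '{"slide":[[0.1,-0.2,-2.3],[0,0,-2.3],[0,0,0],[0,0,0],[0,0,0],[0,0,0]],"turn":[0,0,0,0,0,0],"claw":[0.6,0.6,0.1,0.1,0.1,0.1]}' 25
python3 - <<'E'
import numpy as np
th=0.244
def pt(c):
    y=-4.5*np.sin(c); z=9+4.5*np.cos(c); return np.array([-np.sin(th)*y,np.cos(th)*y,z])
c=2.63; cs=c+np.arange(0,17)*0.28
P=np.array([pt(a) for a in cs]); 
for a,d in zip(cs[1:],np.diff(P,axis=0)): print(round(a,2),np.round(d,2).tolist())
E
```

```text
clock: 4.55
eef_pos: [482.9, 26.5, 234.3]
eef_rot: [-3.141, 0.001, -2.9]
wrist_force: [1.5, -1.0, 1.9]
finger_gap: 21.2
finger_force: 25.0
2.91 [-0.28, 1.14, -0.46]
3.19 [-0.3, 1.21, -0.11]
3.47 [-0.3, 1.2, 0.24]
3.75 [-0.27, 1.09, 0.57]
4.03 [-0.22, 0.89, 0.85]
4.31 [-0.16, 0.63, 1.08]
4.59 [-0.08, 0.32, 1.21]
4.87 [0.01, -0.02, 1.26]
5.15 [0.09, -0.36, 1.2]
5.43 [0.17, -0.67, 1.05]
5.71 [0.23, -0.92, 0.82]
5.99 [0.28, -1.11, 0.53]
6.27 [0.3, -1.2, 0.19]
6.55 [0.3, -1.21, -0.16]
6.83 [0.28, -1.12, -0.5]
7.11 [0.23, -0.94, -0.8]
```

```bash
python3 -m creep '{"slide":[[-0.28,1.14,-0.46],[-0.3,1.21,-0.11],[-0.3,1.2,0.24],[-0.27,1.09,0.57],[0,0,0]],"turn":[0,0,0,0,0],"claw":[0.1,0.1,0.1,0.1,0.1]}'
```

```text
clock: 5.18
eef_pos: [471.4, 73.5, 237.1]
eef_rot: [-3.141, 0.002, -2.9]
wrist_force: [-0.6, -2.7, 8.3]
finger_gap: 21.4
finger_force: 25.0
```

```bash
python3 -m creep '{"slide":[[-0.22,0.89,0.85],[-0.16,0.63,1.08],[-0.08,0.32,1.21],[0.01,-0.02,1.26],[0.09,-0.36,1.2],[0.17,-0.67,1.05],[0.23,-0.92,0.82],[0,0,0]],"turn":[0,0,0,0,0,0,0,0],"claw":[0.1,0.1,0.1,0.1,0.1,0.1,0.1,0.1]}'
```

```text
clock: 6.18
eef_pos: [471.8, 71.5, 311.2]
eef_rot: [-3.141, 0.001, -2.901]
wrist_force: [1.5, -0.3, 5.2]
finger_gap: 21.3
finger_force: 25.0
```

```bash
python3 -m creep '{"slide":[[0.28,-1.11,0.53],[0.3,-1.2,0.19],[0.3,-1.21,-0.16],[0.28,-1.12,-0.5],[0,0,0],[0,0,0]],"turn":[0,0,0,0,0,0],"claw":[0.1,0.1,0.1,0.1,0.1,0.1]}'
```

```text
clock: 6.92
eef_pos: [483.4, 24.8, 311.6]
eef_rot: [-3.14, 0.001, -2.901]
wrist_force: [0.9, -9.3, 4.2]
finger_gap: 21.4
finger_force: 25.0
```

```bash
python3 -m creep '{"slide":[[0.11,-0.45,-0.35],[0.11,-0.45,-0.45],[0,0,0]],"turn":[0,0,0],"claw":[0.1,0.1,0.1]}' 35; python3 -m creep '{"slide":[[0.09,-0.37,-0.42],[0,0,0]],"turn":[0,0],"claw":[0.1,0.1]}'
```

```text
clock: 7.3
eef_pos: [485.6, 15.8, 303.8]
eef_rot: [-3.14, 0.001, -2.901]
wrist_force: [0.4, -9.1, 6.5]
finger_gap: 21.4
finger_force: 35.0
clock: 7.55
eef_pos: [486.5, 12.3, 299.6]
eef_rot: [-3.14, 0.001, -2.9]
wrist_force: [0.6, -5.9, 6.8]
finger_gap: 21.3
finger_force: 35.0
```

```bash
python3 -m creep '{"slide":[[0.07,-0.26,-0.36],[0,0,0]],"turn":[0,0],"claw":[0.1,0.1]}'; python3 w.py w3 jaw lower
```

```text
clock: 7.8
eef_pos: [486.9, 10.8, 297.0]
eef_rot: [3.14, 0.001, -2.9]
wrist_force: [-9.8, 8.9, 24.8]
finger_gap: 20.9
finger_force: 35.0
jaw 0.63 [258. 371.] 1251 [593.  43.  86.] [581.  24.  28.] [664.  63. 101.]
lower 0.6 [ 30. 371.] 623 [ 694. -147.   33.] [ 679. -159.    3.] [ 741. -143.   49.]
```

```bash
python3 -m creep '{"slide":[[0.03,-0.14,-0.2],[0,0,0],[0,0,0]],"turn":[0,0,0],"claw":[0.1,0.1,0.1]}'
```

```text
clock: 8.32
eef_pos: [487.1, 10.3, 295.4]
eef_rot: [3.138, 0.001, -2.9]
wrist_force: [-13.4, 18.4, 31.1]
finger_gap: 21.2
finger_force: 35.0
```

```bash
python3 -m creep '{"slide":[[-0.05,0.2,0.3],[0,0,0],[0,0,0],[0,0,5],[0,0,5],[3,2.5,5],[5,3,1],[1,1.5,0]],"turn":[0,0,0,0,0,0,0,0],"claw":[0.5,0.6,0.6,0.6,0.6,1,1,1]}' && python3 -m creep '{"slide":[[0,0,0],[0,0,0]],"turn":[0,0],"claw":[1,1]}' ; python3 w.py w4 lower knob jaw
cat > a.py <<'E'
from h import *
import sys
t=np.load(sys.argv[1]); p=t["p"]; x,y,z=p[...,0],p[...,1],p[...,2]
cx,cy,z0,z1=map(float,sys.argv[2:6])
m=(abs(x-cx)<90)&(abs(y-cy)<90)&(z>z0)&(z<z1)
n,l,s,ce=cv2.connectedComponentsWithStats(m.astype(np.uint8))
m=l==1+np.argmax(s[1:,4]); m=cv2.morphologyEx(m.astype(np.uint8),cv2.MORPH_OPEN,np.ones((3,3)))>0
print(cv2.minAreaRect(p[m][:,:2].astype(np.float32)),np.median(z[m]),m.sum())
E
python3 a.py w4.npz 650 97 121 131
```

```text
clock: 9.32
eef_pos: [577.9, 81.2, 455.3]
eef_rot: [3.142, -0.0, -2.9]
wrist_force: [-0.4, -0.7, 0.2]
finger_gap: 83.0
finger_force: 0.0
clock: 9.57
eef_pos: [575.7, 79.5, 455.3]
eef_rot: [-3.142, -0.001, -2.901]
wrist_force: [-0.7, -0.3, -0.1]
finger_gap: 94.2
finger_force: 0.0
lower 0.93 [245. 252.] 6553 [650.  96. 126.] [606.  20.   2.] [695. 184. 143.]
lower 0.17 [206.  80.] 1063 [487.  15. 128.] [460. -16.   2.] [509.  28. 131.]
knob 0.84 [207.  78.] 1087 [488.  15. 128.] [460. -16.   2.] [509.  28. 131.]
jaw 0.84 [243. 204.] 4549 [599.  78. 113.] [573.  13.   1.] [675. 157. 116.]
((651.47802734375, 96.3104248046875), (61.71586227416992, 120.21560668945312), 13.785380363464355) 126.69749846371508 4215
```

```bash
python3 -m creep '{"slide":[[2.5,0,0],[2.5,0,0],[2,-0.5,0],[1.1,-0.7,0],[0,0,0],[0,0,0],[0,0,0],[0,0,0]],"turn":[-0.18,-0.18,-0.18,-0.18,-0.18,-0.18,-0.18,-0.18],"claw":[1,1,1,1,1,1,1,1]}' && python3 -m creep '{"slide":[[0,0,0],[0,0,0]],"turn":[-0.127,0],"claw":[1,1]}' ; python3 w.py w5 lower; python3 a.py w5.npz 650 97 121 131
```

```text
clock: 10.78
eef_pos: [657.2, 67.8, 455.9]
eef_rot: [3.141, 0.0, 1.936]
wrist_force: [-0.6, 0.1, -0.1]
finger_gap: 94.1
finger_force: 0.0
clock: 11.02
eef_pos: [657.2, 67.8, 455.9]
eef_rot: [3.141, 0.0, 1.816]
wrist_force: [-0.4, 0.6, -0.2]
finger_gap: 94.2
finger_force: 0.0
lower 0.89 [252. 151.] 7506 [652.  98. 126.] [609.  31.  27.] [695. 161. 143.]
lower 0.23 [ 78. 197.] 896 [492.  17. 127.] [470.   1. 113.] [514.  28. 131.]
((652.0966186523438, 95.78453063964844), (60.174713134765625, 119.82003784179688), 13.984170913696289) 126.45513787110514 5113
```

View pics/w5.png

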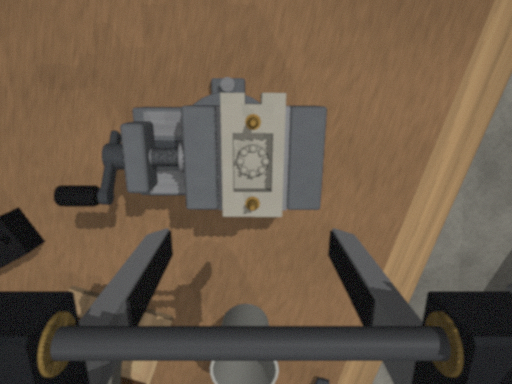

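```bash
python3 -m creep '{"slide":[[-2,-5.5,0],[-2,-5.5,0],[-2,-5.5,0],[-2,-5.5,0],[-2.3,-5.5,-2],[-2.3,-5.5,-2],[-2.2,-4.5,-1.3],[0,0,0]],"turn":[-0.03,-0.03,-0.03,-0.03,-0.03,-0.024,0,0],"claw":[1,1,1,1,1,1,1,1]}' && python3 -m creep '{"slide":[[0,0,0],[0,0,0]],"turn":[0,0],"claw":[1,1]}' ; python3 w.py w6 upper; python3 a.py w6.npz 509 -279 65 80
```

```text
clock: 12.12
eef_pos: [508.1, -308.8, 401.9]
eef_rot: [-3.14, -0.001, 1.64]
wrist_force: [0.8, -0.1, 0.3]
finger_gap: 93.8
finger_force: 0.0
clock: 12.38
eef_pos: [510.2, -305.1, 403.5]
eef_rot: [3.141, 0.0, 1.644]
wrist_force: [0.4, 0.1, -0.4]
finger_gap: 93.7
finger_force: 0.0
upper 0.95 [ 67. 169.] 7448 [ 313. -310.   41.] [ 247. -358.    1.] [ 377. -272.   44.]
upper 0.89 [232. 303.] 4227 [ 498. -467.   41.] [ 424. -502.    1.] [ 559. -422.   44.]
((510.6115417480469, -278.66229248046875), (60.09730529785156, 119.45307922363281), 4.21519660949707) 73.36891575906742 6745
```

View pics/w6.png

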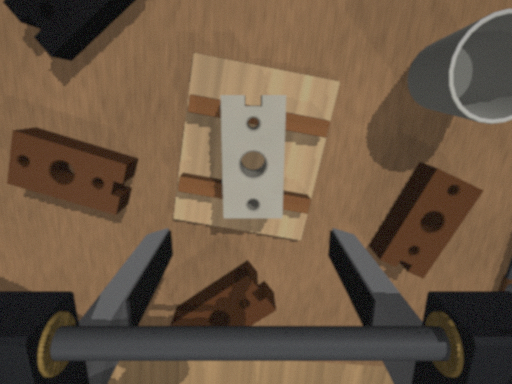

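```bash
python3 -m creep '{"slide":[[0,2.6,0],[0,0,-5],[0,0,-5],[0,0,-4],[0,0,-2.5],[0,0,0]],"turn":[0,0,0,0,0,0],"claw":[1,1,1,1,1,1]}' 50 && python3 -m creep '{"slide":[[0,0,0],[0,0,0],[0,0,0],[0,0,0],[0,0,0]],"turn":[0,0,0,0,0],"claw":[0.4,0.4,0.4,0.4,0.4]}' 50
```

```text
clock: 13.22
eef_pos: [509.7, -279.5, 236.6]
eef_rot: [-3.139, -0.002, 1.643]
wrist_force: [-0.3, -0.0, 1.0]
finger_gap: 94.0
finger_force: 0.0
clock: 13.85
eef_pos: [509.8, -280.2, 238.5]
eef_rot: [3.141, 0.001, 1.642]
wrist_force: [0.6, 1.6, 5.2]
finger_gap: 59.5
finger_force: 50.0
```

```bash
python3 -m creep '{"slide":[[0,0,1],[0,0,2.5],[0,0,4],[0,0,4],[0,0,4],[0,0,2],[0,0,0]],"turn":[0,0,0,0,0,0,0],"claw":[0.4,0.4,0.4,0.4,0.4,0.4,0.4]}' 55
```

```text
clock: 14.72
eef_pos: [509.5, -280.1, 414.1]
eef_rot: [3.14, 0.001, 1.642]
wrist_force: [0.8, 0.1, -4.7]
finger_gap: 59.4
finger_force: 55.0
```

```bash
python3 -m creep '{"slide":[[0.8,2,0],[1.7,4.5,0],[2,5.2,0],[2,5.2,0],[2,5.2,0],[2,5.2,0],[1.7,4.5,0],[1.2,3,0]],"turn":[0.02,0.02,0.025,0.025,0.025,0.025,0.02,0.013],"claw":[0.4,0.4,0.4,0.4,0.4,0.4,0.4,0.4]}' && python3 -m creep '{"slide":[[0.85,2.65,0],[0,0,0],[0,0,0],[0,0,0]],"turn":[0,0,0,0],"claw":[0.4,0.4,0.4,0.4]}'
python3 w.py w7 lower upper
```

```text
clock: 15.72
eef_pos: [643.8, 71.2, 411.0]
eef_rot: [-3.139, -0.001, 1.818]
wrist_force: [0.3, -0.3, -4.0]
finger_gap: 59.7
finger_force: 55.0
clock: 16.23
eef_pos: [652.0, 93.8, 412.7]
eef_rot: [-3.141, -0.0, 1.814]
wrist_force: [-0.5, -0.6, -3.7]
finger_gap: 59.7
finger_force: 55.0
lower 0.87 [247. 134.] 1520 [643. 144. 127.] [610.  36.  35.] [675. 161. 212.]
upper 0.86 [254. 232.] 22571 [648. 115. 248.] [ 602. -114.    2.] [701. 161. 250.]
upper 0.8 [  6. 266.] 866 [ 385. -104.   20.] [ 357. -126.    1.] [397. -74.  43.]
```

View pics/w7.png

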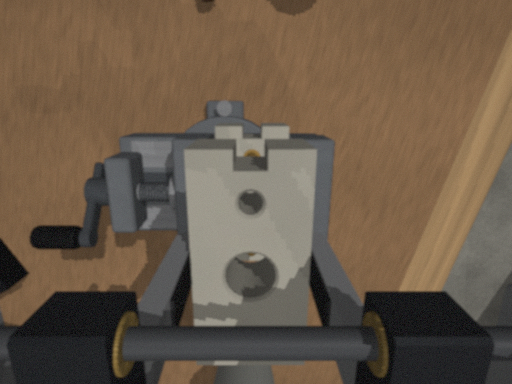

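```bash
python3 - <<'E'
from h import *
t=np.load("w7.npz"); p=t["p"]; s=manip.read_state(); e=np.array(s["eef_pos"]); psi=s["eef_rot"][2]; th=psi-np.pi/2
q=p-e; X=q[...,0]*np.cos(th)+q[...,1]*np.sin(th); Y=-q[...,0]*np.sin(th)+q[...,1]*np.cos(th); Z=p[...,2]
r=lambda a:np.round(a,1)
for nm,z0,z1 in(("up",240,256),("low",121,131)):
    m=(Z>z0)&(Z<z1)&(abs(X)<45)&(abs(Y)<70)
    print(nm,"z",r(np.median(Z[m])),"Ymax",r(np.percentile(Y[m],99.5)))
    for a in (10,30,45,53,56):
        k=m&(abs(Y-a)<3)
        if k.sum()>20: 
            xs=np.sort(X[k]); g=np.argmax(np.diff(xs)); print(a,r(np.percentile(xs,[.5,99.5])),"gap",r(xs[g:g+2]))
E
```

```text
up z 247.7 Ymax 61.7
10 [-41.9  40.8] gap [-0.8 -0.3]
30 [-30.2  29.1] gap [-0.8 -0.3]
45 [-30.3  29. ] gap [-1.3 -0.8]
53 [-30.4  29. ] gap [-0.8 -0.4]
56 [-30.5  29.2] gap [-8.6  7.3]
low z 126.7 Ymax 62.0
45 [-11.7  10.6] gap [-1.8 -0.9]
53 [-28.6  30. ] gap [-0.9 -0.1]
56 [-28.6  30.6] gap [-7.4  8.8]
```

```bash
python3 -m creep '{"slide":[[0.09,0.05,-2],[0,0,-2.5],[0,0,-1.5],[0,0,-0.6],[0,0,-0.4],[0,0,0]],"turn":[0,0,0,0,0,0],"claw":[0.4,0.4,0.4,0.4,0.4,0.4]}' && python3 -m creep '{"slide":[[0,0,-0.2],[0,0,-0.2],[0,0,-0.2],[0,0,0]],"turn":[0,0,0,0],"claw":[0.4,0.4,0.4,0.4]}'
```

```text
clock: 17.12
eef_pos: [653.1, 94.8, 343.4]
eef_rot: [3.141, 0.0, 1.815]
wrist_force: [0.3, 0.2, -4.3]
finger_gap: 60.0
finger_force: 55.0
clock: 17.62
eef_pos: [653.0, 94.8, 336.7]
eef_rot: [-3.141, -0.0, 1.815]
wrist_force: [0.1, 0.7, -3.9]
finger_gap: 59.5
finger_force: 55.0
```

```bash
python3 -m creep '{"slide":[[0,0,-0.2],[0,0,-0.15],[0,0,-0.1],[0,0,0]],"turn":[0,0,0,0],"claw":[0.4,0.4,0.4,0.4]}'
```

```text
clock: 18.12
eef_pos: [653.1, 94.8, 332.3]
eef_rot: [-3.141, -0.0, 1.815]
wrist_force: [-0.2, 0.2, -4.4]
finger_gap: 59.7
finger_force: 55.0
```

```bash
python3 -m creep '{"slide":[[0,0,-0.1],[0,0,-0.1],[0,0,0]],"turn":[0,0,0],"claw":[0.4,0.4,0.4]}'
```

```text
clock: 18.5
eef_pos: [653.0, 94.9, 331.6]
eef_rot: [3.141, 0.0, 1.815]
wrist_force: [-5.4, 0.0, 4.8]
finger_gap: 59.5
finger_force: 55.0
```

```bash
python3 -m creep '{"slide":[[-0.05,0,-0.1],[0,0,-0.03],[0,0,0],[0,0,0]],"turn":[0,0,0,0],"claw":[0.4,0.4,0.4,0.4]}' 60; python3 w.py w8 upper
```

```text
clock: 19.0
eef_pos: [652.6, 94.8, 331.5]
eef_rot: [3.139, 0.001, 1.815]
wrist_force: [-4.2, -0.8, 12.7]
finger_gap: 59.4
finger_force: 60.0
upper 0.97 [252. 234.] 22166 [649. 116. 166.] [609. -76.   2.] [703. 162. 169.]
```

View pics/w8.png

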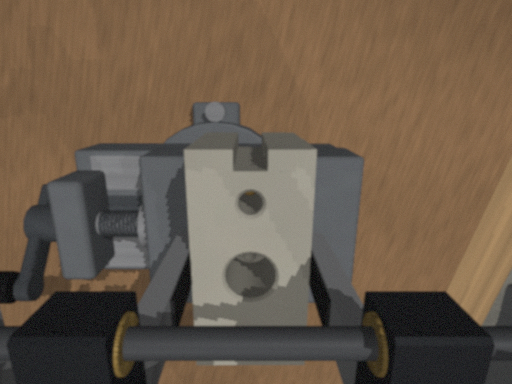

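The upper half sits flush: its top is at z≈166 mm, the dowel shows in the hole at (250,202), and the notches line up at (250,155). Contact force is about 17 N.

```bash
python3 -m creep '{"slide":[[0,0,0],[0,0,0],[0,0,0]],"turn":[0,0,0],"claw":[0.4,0.4,0.4]}'; python3 -c "
from cell import manip; print(manip.sign_off())"
```

```text
clock: 19.48
eef_pos: [652.6, 94.8, 331.5]
eef_rot: [3.139, 0.001, 1.815]
wrist_force: [-4.4, -1.0, 12.7]
finger_gap: 59.9
finger_force: 60.0
the job is handed in; nothing more can be done
None
```

I handed the job in at 19.5 s: the vise crank is wound to its stop, and the upper half sits flush on both dowels, held and pressed down with about 17 N; the sign-off returned no verdict.

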